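Pump up the wax injector and shut its air cock

ROBOT

A 6-joint arm with a two-finger parallel gripper is mounted at the origin on a cart in front of the work surface, level with it; the furniture and walls round the work are solid. World frame = base frame: x ahead of the robot, y to its left, z up, the work surface at z = 0. Lengths are in mm, angles in rad, forces in N, time in s.
With the tool pointing down it reaches from about 350 to 975 mm from the base axis. Payload 17.4 kg.
Tool frame: the origin (TCP) lies midway between the tips of the shut fingers; the grasp point (between the pads) lies 19 mm behind it; z points along the fingers, x is the direction in which the jaws open and shut, and the axes are right-handed (so a half turn about z gives the same grasp; the last joint's range is limited). The gripper opens to 85 mm and grips with 20 to 120 N. Pads are 22 mm wide; open, the fingers measure 114 mm over their backs; the gripper's body (76 mm by 85 mm) begins 54 mm behind the grasp point. The pads swing forward as they close: fully open they stand 13 mm farther back than shut.
Start: joints at [1.311, 0.116, 1.442, -0, 1.584, -0.038], TCP at [148.498, 658.468, 231.303] pointing down, gripper open.
Joint ranges: [-2.83, 2.83], [-0.83, 2.19], [0.07, 2.5], [-1.14, 4.28], [0.01, 3], [-2.97, 2.97]. Speed limits (rad/s): [1.89, 1.89, 2.22, 3.14, 3.14, 3.14].

INTERFACE

Orientations are given as a unit quaternion [x, y, z, w].
In Python, from station import r gives the robot as it stands.
- The arm moves only by the tool send_rows, never from a script. Its argument "targets" is a list of rows, each an object with "linear": the shift along the world's x, y, z in m, a list of three; "turn": the turn about the world's z in degrees; "fingers": the gripper's target within -1 to 1 (shut at 1, half-way at 0, fully open at -1). A call has 1 to 12 rows; each row shifts and turns the pose as measured when the row begins; what a row does not reach is not made up. A row lasts 1/12 s, in which the tool goes at most 41.7 mm and 7.16 degrees, less where a joint would pass 70% of its speed; a pose out of reach is approached as far as the arm can. A call with a gripper value outside its range is refused whole. The fingers move at their own pace and stop on an object; "force" is the grip in N (left out, the last holds). Time passes only in rows, so rows that do not move let the fingers close. It gives the time, the measured TCP pose, the force and the opening at its end, in the units of the state.
- r.get_obs(): the state, without advancing time (a new reading comes with each control period).
- r.get_image(name): name is "scene" or "top" or "wrist"; returns (picture, depth): 400x640x3 uint8, red, green, blue; 400x640 float32, mm along the optical axis (not along the pixel's ray), 0 where there is no reading.
- r.camera_model(name): a dict with "fx", "fy", "cx", "cy" (pixels), "extrinsics" (4x4, takes a point from world to camera coordinates). Camera axes: x right, y down, z forward; pixel columns grow to the right and rows downward; lengths in mm; the calibration is good to about 2 mm. A picture is of the moment at which its call begins: read the wrist's pose just before it. camera_model takes no time and is no camera call; for the wrist camera it gives the pose at the moment of the call.
- r.job_done(): hands the job in, once; it reports no verdict.
The state is a dict: "clock": time; "joint_positions": joint angles; "qvel": joint speeds; "effort": joint torques, N m; "position": TCP position; "ee_rot": TCP orientation; "force": force on the tool from outside, world axes, zero at the start; "wrist_torque": the same for the moment, N m; "grip_width": finger opening in mm.
Only numpy, scipy, OpenCV 4.12 (cv2) and the standard library are available. Lean on these libraries where they do the work, as an engineer would, in place of code of your own. Each camera call takes 0.05 s, during which the arm holds its last target.

TASK

Bring the hand-pumped wax injector on the bench up to pressure: with the fingertips push its black pump plunger all the way down and let it spring all the way up again, as often as it takes, until the red pressure pin in the lid stands fully out with the white ring at its foot in view. Then lock the pressure in by pushing the red lever of the air cock round to the left, from along the air pipe to fully across it, up to its stop. Only push: pick up nothing, do not pull at or press on the pin itself, do not drag, tip or lift the injector, leave the other things on the bench where they are, and leave the plunger up.

Things in the scene. Friction and masses are not known exactly. Their poses are not given: they have to be found in the camera images.
- injector: Bench wax injector, 3 to 4 kg, loose on rubber feet (slides at about 18 N). Grey housing 172 x 252 x 42 mm; pale pot at left (axis x +30, y +45 mm; lid 120 mm wide, top 151 mm high); pump at right (axis x -15, y -75 mm; 43 mm wide, 166 mm high without plunger). Origin: centre of its underside; x to its back, y to its left, z up. Its front faces the robot within 25 degrees.
- plunger_top (a point): Centre of the top of the pump plunger's black mushroom knob, 45 mm across. 222 mm above the bench when up, 192 mm when down. Moves with the plunger.
- pump_plunger (a joint): Plunger travel, m: 0 up, 0.030 down at a hard stop. Its spring takes 5 N at the top, 10 N at the bottom, and 2 N more at 5 cm/s. Each full stroke (right down, then right up) lifts the pin by a step of about 5 mm on the way down; short strokes lift it less or not at all. Two to four are needed, by its start; more do no harm. With the cock shut they lift nothing.
- indicator_pin: The pressure pin: red pin 8 mm across in the brass gland at the centre of the lid, with a white ring at its foot that comes out of the gland last. Not to be touched.
- pin_tip (a point): Centre of the top of the pressure pin: 166 mm above the bench when the pin is in, 191 mm when it is fully out.
- pin_travel (a joint): How far the pressure pin stands out, m: 0 in, 0.025 fully out. It starts anywhere from 0.002 to 0.013 and stays where the pump has left it.
- cock_lever (a joint): Turn of the red lever of the air cock about its upright axis, rad: 0 open (the lever points to the injector's front, along the pipe), 1.571 shut (it points to the injector's left, across the pipe), a hard stop. It starts between 0 and 0.2, stays where it is left, and needs about 2 N at its tip.
- lever_pivot (a point): Point on the upright axis of the cock lever, at mid height of the lever, 113 mm above the bench; x -62, y +45 mm of the injector.
- lever_tip (a point): Outer end of the red lever, 62 mm from the pivot axis, 113 mm above the bench. The red part is 13 mm wide and 10 mm high and runs from 15 to 62 mm off the axis; the copper air tube lies 15 mm below it near the tip. It moves with the lever.
- wax_block: A bystander, to be left alone: green block of carving wax, 50 x 90 x 24 mm. Origin: centre of its underside, on the bench.
- wax_ring: A bystander, to be left alone: green wax ring blank, 30 mm across, 10 mm high. Origin: centre of its underside, on the bench.
- eraser: A bystander, to be left alone: white eraser in a blue card sleeve, 23 x 52 x 12 mm. Origin: centre of its underside, on the bench.
- wax_pick: A bystander, to be left alone: double-ended steel wax pick with a green band, 178 mm long, 8 mm high. Origin: centre of its underside, on the bench.
- ring_clamp: A bystander, to be left alone: wooden ring clamp, 145 mm long, 24 mm high. Origin: centre of its underside, on the bench.

How it is judged:
By the outcome, as a careful person would: the job done as asked, in the order asked, and still so for the second after the job is handed in, with the robot touching nothing.
It also fails if it takes over 58 s, if anything falls off the work surface, if the arm or the gripper's body presses on something with over 40 N, if the wrist force passes 120 N, or if a joint passes its speed limit or range.

## Working session

There is one attempt and no reset: what is moved stays moved. The work goes in short steps, Python scripts to look and compute and a tool call to move; the robot and the scene stay as the last step left them, time stands still between calls to the robot, and variables do not carry over. Pictures are saved under pics/ and viewed, and the job is handed in when it is done.

Besides the shell and the picture viewer there is one more tool, called in YAML: its name, and indented under it one key for each argument. send_rows: Moves the arm, as the interface text tells. Its arguments: {"type":"object","properties":{"targets":{"type":"array","items":{"type":"object","properties":{"linear":{"type":"array","items":{"type":"number"}},"turn":{"type":"number"},"fingers":{"type":"number"}}}},"force":{"type":"number"}},"required":["targets"]}

```bash
mkdir -p pics; cat > h.py <<'E'
import numpy as np, cv2
from station import r
def snap(n,tag):
    m=r.camera_model(n); p,d=r.get_image(n)
    cv2.imwrite(f'pics/{tag}.png',p[:,:,::-1]); np.savez(f'{tag}.npz',p=p,d=d,E=np.array(m['extrinsics']),k=[m['fx'],m['fy'],m['cx'],m['cy']])
    return p,d,m
def cloud(tag):
    f=np.load(f'{tag}.npz');d=f['d'];fx,fy,cx,cy=f['k'];v,u=np.mgrid[:400,:640]
    c=np.stack([(u-cx)/fx*d,(v-cy)/fy*d,d],-1);E=f['E']
    w=(c-E[:3,3])@E[:3,:3]
    w[d==0]=np.nan
    return f['p'].astype(int),w
E
python3 - <<'E'
from h import *
for n in('scene','top'): snap(n,n+'0')
o=r.get_obs();print(o['clock'],o['position'],o['ee_rot'],o['force'],o['grip_width'])
E
```

```text
0.1 [148.46597745 658.2795013  230.64315804] [ 7.81038942e-01  6.24482092e-01 -4.33885764e-04  3.15686451e-04] [0.125281   0.44102852 0.55903989] 85.52947042563414
```

View pics/scene0.png

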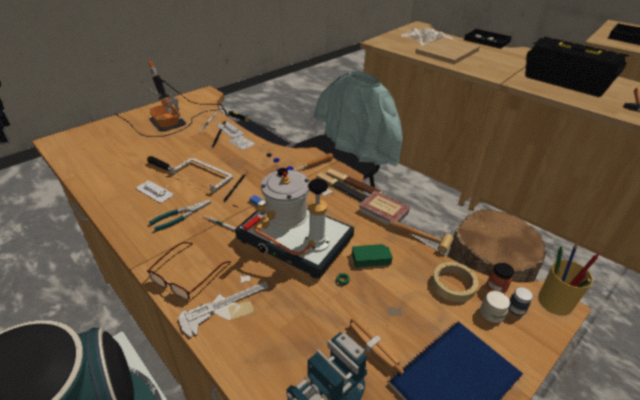

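View pics/top0.png

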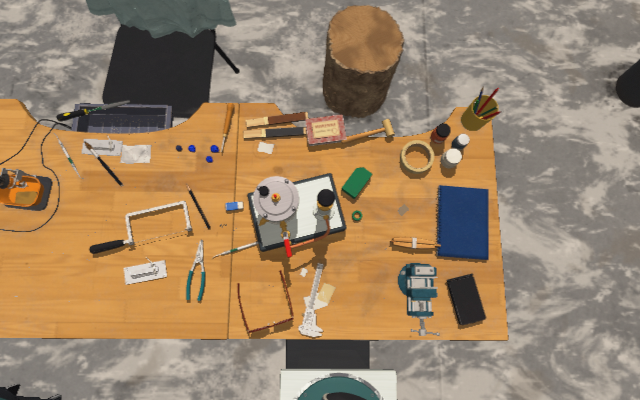

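```bash
python3 - <<'E'
from h import *
p,w=cloud('top0')
f=np.load('top0.npz');print(f['k'],f['E'])
im=cv2.imread('pics/top0.png')
cv2.imwrite('pics/top0c.png',cv2.resize(im[160:280,210:390],None,fx=4.4,fy=4.4,interpolation=cv2.INTER_CUBIC))
for (u,v) in [(326,198),(275,198),(287,247),(100,200),(400,200),(290,238)]: print(u,v,w[v,u].round(),p[v,u])
z=w[...,2]
reg=np.zeros(z.shape,bool);reg[165:260,235:355]=1
for lo,hi in[(212,232),(140,156),(156,195),(105,120),(30,50)]:
    m=reg&(z>lo)&(z<hi);q=w[m];print(lo,hi,m.sum(),q.mean(0).round(1) if m.any() else '',q.min(0).round() if m.any() else'',q.max(0).round() if m.any() else '')
p,w=cloud('scene0')
for (u,v) in [(318,184),(285,172),(262,215),(250,222)]: print(u,v,w[v,u].round(),p[v,u])
E
```

```text
[414.41543417 414.41543417 318.17996161 201.38386923] [[ 7.61456741e-03 -9.99725774e-01  2.21448891e-02  5.34405908e+01]
 [-9.81036154e-01 -1.17577150e-02 -1.93467881e-01  6.09346272e+02]
 [ 1.93675200e-01 -2.02517626e-02 -9.80856658e-01  1.10766168e+03]
 [ 0.00000000e+00  0.00000000e+00  0.00000000e+00  1.00000000e+00]]
326 198 [585.  44. 221.] [38 37 38]
275 198 [595. 172. 168.] [122  82  38]
287 247 [475. 141. 118.] [220  37  28]
100 200 [617. 698.  -1.] [204 142  72]
400 200 [ 627. -185.    2.] [182 131  78]
290 238 [506. 137.  46.] [124 123 115]
212 232 250 [586.6  44.2 220.5] [566.  24. 214.] [609.  66. 226.]
140 156 1489 [597.  168.9 147.8] [541.  31. 140.] [660. 231. 156.]
156 195 195 [597.9 143.5 162.2] [567.  23. 156.] [628. 214. 180.]
105 120 116 [493.3 131.6 116.1] [449.  32. 106.] [580. 153. 120.]
30 50 3079 [570.7 107.5  43.8] [470. -46.  30.] [698. 260.  50.]
318 184 [586.  42. 222.] [19 16 19]
285 172 [601. 174. 177.] [101  26  25]
262 215 [506. 145. 115.] [120 112 107]
250 222 [468. 140. 119.] [171  36  33]
```

View pics/top0c.png

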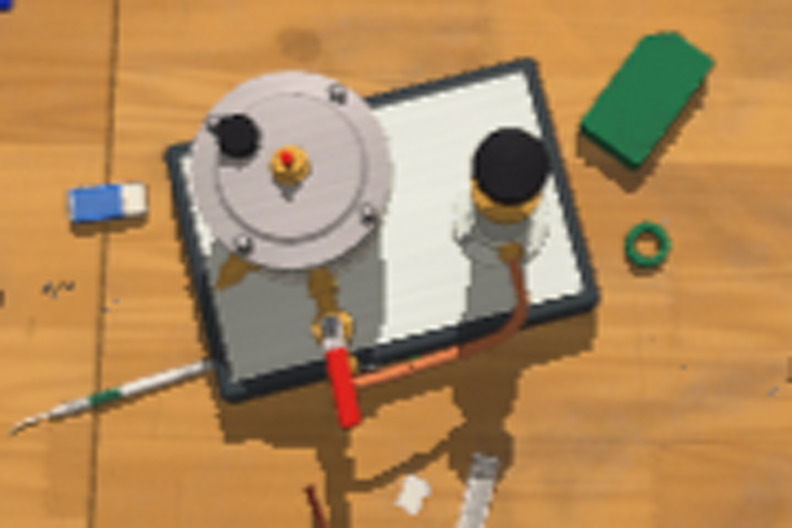

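```bash
python3 - <<'E'
from h import *
P={}
for t in('top0','scene0'):
    p,w=cloud(t);x,y,z=w[...,0],w[...,1],w[...,2]
    near=np.hypot(x-586,y-44)<30
    q=w[near&(z>214)&(z<228)&(p.sum(-1)<200)]
    (c,rad)=cv2.minEnclosingCircle(q[:,:2].astype(np.float32));print(t,'knob',np.round(c,1),rad,q[:,2].max(),len(q))
    q=w[(np.hypot(x-598,y-170)<75)&(z>144)&(z<156)]
    (c2,rad)=cv2.minEnclosingCircle(q[:,:2].astype(np.float32));print('lid',np.round(c2,1),rad,np.median(q[:,2]),len(q))
    red=(p[...,0]>130)&(p[...,1]<70)&(p[...,2]<70)
    q=w[red&(abs(z-114)<10)&(np.hypot(x-511,y-149)<75)]
    (c3,(a,b),an)=cv2.minAreaRect(q[:,:2].astype(np.float32));mn=q.mean(0);u=np.linalg.svd(q[:,:2]-mn[:2])[2][0];print('lever',mn.round(1),u,a,b,len(q),np.degrees(np.arctan2(u[1],u[0])))
    q=w[red&(z>155)&(np.hypot(x-598,y-170)<20)];print('pin',q.mean(0).round(1),q[:,2].max())
    d=np.array(c2)-c; yaw=np.arctan2(d[1],d[0])-np.arctan2(120,45);print('yaw',np.degrees(yaw))
    R=np.array([[np.cos(yaw),-np.sin(yaw)],[np.sin(yaw),np.cos(yaw)]])
    o=(np.array(c)+c2)/2-R@[7.5,-15];print('org',o,'piv',o+R@[-62,45], 'dist',np.hypot(*d))
# yaw from base edge
p,w=cloud('top0');x,y,z=w[...,0],w[...,1],w[...,2]
q=w[(z>36)&(z<48)&(abs(x-582)<170)&(abs(y-120)<170)]
print(cv2.minAreaRect(q[:,:2].astype(np.float32)))
E
```

```text
top0 knob [586.8  43.3] 21.7373104095459 226.2085945784065 230
lid [599.4 171.2] 59.72080993652344 148.91223243667528 1240
lever [472.4 139.2 118.7] [-0.97255132 -0.23268849] 45.09213638305664 12.325899124145508 83 -166.54459391485506
pin [599.3 172.3 177.1] 179.7962407382406
yaw 14.950615618516949
org [581.99196955 119.8207885 ] piv [510.4813716 147.3023165] dist 128.4842964380714
scene0 knob [585.   45.1] 22.505640029907227 223.03178212376326 214
lid [599.  171.4] 60.20059585571289 148.7783718568418 861
lever [472.8 139.2 118.3] [-0.97120763 -0.23823461] 42.270240783691406 12.684953689575195 70 -166.2176309155498<stdin>:13: RuntimeWarning: Mean of empty slice.
  ret = um.true_divide(
Traceback (most recent call last):
ValueError: zero-size array to reduction operation maximum which has no identity
```

send_rows:
  targets:
    - {"linear":[0.0,-0.01,0.03],"turn":0,"fingers":1}
    - {"linear":[0.01,-0.02,0.03],"turn":0,"fingers":1}
    - {"linear":[0.02,-0.03,0.015],"turn":0,"fingers":1}
    - {"linear":[0.023,-0.032,0],"turn":0,"fingers":1}
    - {"linear":[0.023,-0.032,0],"turn":0,"fingers":1}
    - {"linear":[0.023,-0.032,0],"turn":0,"fingers":1}
    - {"linear":[0.023,-0.032,0],"turn":0,"fingers":1}
    - {"linear":[0.023,-0.032,0],"turn":0,"fingers":1}
  force: 40

```text
clock: 0.77
position: [292.5, 432.1, 302.8]
ee_rot: [0.778, 0.628, -0.004, 0.002]
force: [1.2, 0.4, 0.0]
grip_width: 0.1
```

send_rows:
  targets:
    - {"linear":[0.0243,-0.0322,0],"turn":0,"fingers":1}
    - {"linear":[0.0243,-0.0322,0],"turn":0,"fingers":1}
    - {"linear":[0.0243,-0.0322,0],"turn":0,"fingers":1}
    - {"linear":[0.0243,-0.0322,0],"turn":0,"fingers":1}
    - {"linear":[0.0243,-0.0322,0],"turn":0,"fingers":1}
    - {"linear":[0.0243,-0.0322,0],"turn":0,"fingers":1}
    - {"linear":[0.0243,-0.0322,0],"turn":0,"fingers":1}
    - {"linear":[0.0243,-0.0322,0],"turn":0,"fingers":1}
    - {"linear":[0.0243,-0.0322,0],"turn":0,"fingers":1}
    - {"linear":[0.0243,-0.0322,0],"turn":0,"fingers":1}
    - {"linear":[0.0243,-0.0322,0],"turn":0,"fingers":1}
    - {"linear":[0.0243,-0.0322,0],"turn":0,"fingers":1}

```text
clock: 1.77
position: [587.4, 27.8, 301.5]
ee_rot: [0.778, 0.628, -0.003, 0.002]
force: [0.6, 1.1, 1.1]
grip_width: 0.8
```

send_rows:
  targets:
    - {"linear":[0,0,0],"turn":0,"fingers":1}
    - {"linear":[0,0,0],"turn":0,"fingers":1}

```text
clock: 1.93
position: [590.3, 21.4, 299.2]
ee_rot: [0.78, 0.626, -0.005, 0.002]
force: [-0.1, -0.4, 0.9]
grip_width: -0.1
```

send_rows:
  targets:
    - {"linear":[-0.002,0.011,-0.02],"turn":0,"fingers":1}
    - {"linear":[-0.002,0.011,-0.02],"turn":0,"fingers":1}
    - {"linear":[0,0,-0.015],"turn":0,"fingers":1}
    - {"linear":[0,0,0],"turn":0,"fingers":1}
    - {"linear":[0,0,0],"turn":0,"fingers":1}

```text
clock: 2.35
position: [584.9, 45.4, 242.1]
ee_rot: [0.78, 0.626, -0.005, 0.002]
force: [-0.3, 0.1, -0.1]
grip_width: 0.1
```

```bash
python3 - <<'E'
from h import *
o=r.get_obs();print(o['clock'],o['position'],o['force'])
snap('scene','s1');snap('wrist','w1')
a=cv2.imread('pics/s1.png')[140:270,200:380];b=cv2.imread('pics/w1.png')
cv2.imwrite('pics/c1.png',np.vstack([cv2.resize(a,(480,347)),cv2.resize(b,(400,250))[:,:,:] if 0 else cv2.copyMakeBorder(cv2.resize(b,(400,250)),0,0,0,80,0)]))
E
```

```text
2.35 [584.92645914  45.38520522 242.0657365 ] [-0.33230833  0.09638858 -0.05902403]
```

View pics/c1.png

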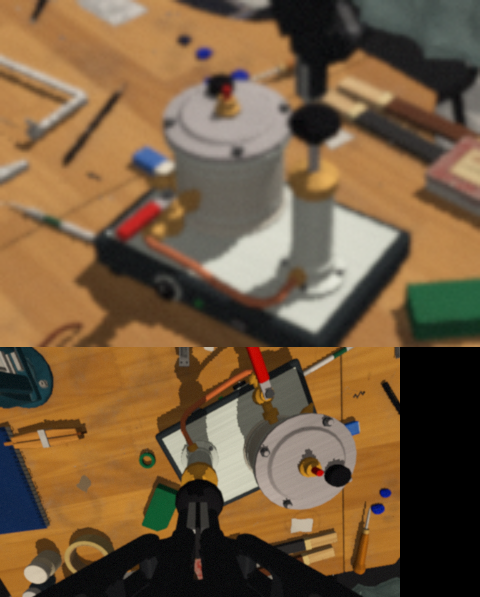

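The picture shows the shut fingertips directly above the black knob (scene crop ~315,100) and the red pin a bit out of its gland. Now the first stroke down.

send_rows:
  targets:
    - {"linear":[0,0,-0.01],"turn":0,"fingers":1}
    - {"linear":[0,0,-0.008],"turn":0,"fingers":1}
    - {"linear":[0,0,-0.008],"turn":0,"fingers":1}
    - {"linear":[0,0,-0.008],"turn":0,"fingers":1}
    - {"linear":[0,0,-0.006],"turn":0,"fingers":1}
    - {"linear":[0,0,-0.004],"turn":0,"fingers":1}

```text
clock: 2.95
position: [586.4, 45.3, 201.6]
ee_rot: [0.78, 0.626, -0.001, 0.004]
force: [-5.0, 0.5, 10.6]
grip_width: 0.1
```

send_rows:
  targets:
    - {"linear":[0,0,-0.003],"turn":0,"fingers":1}
    - {"linear":[0,0,-0.003],"turn":0,"fingers":1}

```text
clock: 3.12
position: [586.4, 45.2, 196.4]
ee_rot: [0.78, 0.626, -0.001, 0.005]
force: [-3.6, 0.4, 11.7]
grip_width: 0.2
```

send_rows:
  targets:
    - {"linear":[0,0,-0.004],"turn":0,"fingers":1}
    - {"linear":[0,0,-0.004],"turn":0,"fingers":1}
    - {"linear":[0,0,-0.003],"turn":0,"fingers":1}

```text
clock: 3.37
position: [586.8, 45.3, 191.8]
ee_rot: [0.78, 0.625, 0.002, 0.006]
force: [-19.5, 1.0, 36.2]
grip_width: -0.0
```

send_rows:
  targets:
    - {"linear":[0,0,0.008],"turn":0,"fingers":1}
    - {"linear":[0,0,0.01],"turn":0,"fingers":1}
    - {"linear":[0,0,0.012],"turn":0,"fingers":1}
    - {"linear":[0,0,0.012],"turn":0,"fingers":1}
    - {"linear":[-0.001,0,0.006],"turn":0,"fingers":1}
    - {"linear":[0,0,0],"turn":0,"fingers":1}

```text
clock: 3.87
position: [585.7, 44.9, 243.8]
ee_rot: [0.78, 0.625, 0.003, 0.007]
force: [0.6, 0.1, 0.8]
grip_width: -0.0
```

```bash
cat > look.py <<'E'
from h import *
import sys
t=sys.argv[1]
o=r.get_obs();print(o['clock'],o['position'],o['force'])
snap('scene','s'+t);snap('top','t'+t)
a=cv2.imread(f'pics/s{t}.png');b=cv2.imread(f'pics/t{t}.png')
cv2.imwrite(f'pics/c{t}.png',np.hstack([cv2.resize(a[150:270,220:370],(400,320),interpolation=cv2.INTER_CUBIC),cv2.resize(b[165:285,225:375],(400,320),interpolation=cv2.INTER_CUBIC)]))
for n in 'st':
    p,w=cloud(n+t);x,y,z=w[...,0],w[...,1],w[...,2]
    red=(p[...,0]>90)&(p[...,1]<60)&(p[...,2]<60)
    q=w[red&(z>150)&(z<205)&(np.hypot(x-599,y-172)<14)];print(n,'pin',len(q),q[:,2].max() if len(q) else '')
    q=w[(np.hypot(x-598,y-170)<75)&(z>144)&(z<156)];print('lid',np.round(cv2.minEnclosingCircle(q[:,:2].astype(np.float32))[0],1))
    red=(p[...,0]>110)&(p[...,1]<70)&(p[...,2]<70)
    q=w[red&(abs(z-114)<10)&(np.hypot(x-511,y-149)<75)]
    if len(q)>5:
        m=q.mean(0);u=np.linalg.svd(q[:,:2]-m[:2])[2][0];print('lever',m.round(1),len(q),np.degrees(np.arctan2(u[1],u[0])))
E
python3 look.py 2
```

```text
3.8667 [585.73026625  44.93833332 243.75556228] [0.61376782 0.14734023 0.75821087]
s pin 13 183.34266887847508
lid [596.2 171.6]
lever [471.1 138.4 117.3] 91 -168.27876639206505
t pin 5 185.1795309513041
lid [599.6 171.3]
lever [472.1 139.1 117.9] 85 -166.73968415461053
```

View pics/c2.png

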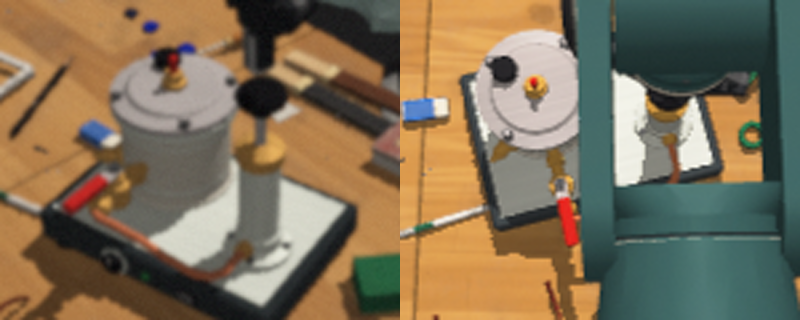

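The pin rose about 5 mm (tip ~185) and the injector has not moved. Second stroke.

send_rows:
  targets:
    - {"linear":[0,0,-0.014],"turn":0,"fingers":1}
    - {"linear":[0,0,-0.01],"turn":0,"fingers":1}
    - {"linear":[0,0,-0.008],"turn":0,"fingers":1}
    - {"linear":[0,0,-0.008],"turn":0,"fingers":1}
    - {"linear":[0,0,-0.008],"turn":0,"fingers":1}
    - {"linear":[0,0,-0.006],"turn":0,"fingers":1}
    - {"linear":[0,0,-0.005],"turn":0,"fingers":1}
    - {"linear":[-0.0005,0,-0.004],"turn":0,"fingers":1}
    - {"linear":[-0.0005,0,-0.003],"turn":0,"fingers":1}

```text
clock: 4.72
position: [586.0, 45.0, 191.9]
ee_rot: [0.78, 0.625, 0.01, 0.012]
force: [-6.5, 0.0, 27.7]
grip_width: 0.3
```

send_rows:
  targets:
    - {"linear":[0,0,0.008],"turn":0,"fingers":1}
    - {"linear":[0,0,0.01],"turn":0,"fingers":1}
    - {"linear":[0,0,0.012],"turn":0,"fingers":1}
    - {"linear":[0,0,0.012],"turn":0,"fingers":1}
    - {"linear":[-0.001,0,0.006],"turn":0,"fingers":1}
    - {"linear":[0,0,0],"turn":0,"fingers":1}

```text
clock: 5.22
position: [584.0, 44.9, 238.5]
ee_rot: [0.78, 0.625, 0.009, 0.012]
force: [0.1, 0.3, -0.3]
grip_width: -0.0
```

send_rows:
  targets:
    - {"linear":[0,0,-0.014],"turn":0,"fingers":1}
    - {"linear":[0,0,-0.01],"turn":0,"fingers":1}
    - {"linear":[0,0,-0.008],"turn":0,"fingers":1}
    - {"linear":[0,0,-0.008],"turn":0,"fingers":1}
    - {"linear":[0,0,-0.008],"turn":0,"fingers":1}
    - {"linear":[0,0,-0.006],"turn":0,"fingers":1}
    - {"linear":[0,0,-0.005],"turn":0,"fingers":1}
    - {"linear":[-0.0005,0,-0.004],"turn":0,"fingers":1}
    - {"linear":[-0.0005,0,-0.003],"turn":0,"fingers":1}

```text
clock: 5.97
position: [584.7, 45.0, 191.9]
ee_rot: [0.78, 0.625, 0.018, 0.019]
force: [-6.8, -0.2, 28.5]
grip_width: -0.0
```

send_rows:
  targets:
    - {"linear":[0,0,0.008],"turn":0,"fingers":1}
    - {"linear":[0,0,0.01],"turn":0,"fingers":1}
    - {"linear":[0,0,0.012],"turn":0,"fingers":1}
    - {"linear":[0,0,0.012],"turn":0,"fingers":1}
    - {"linear":[0,0,0.006],"turn":0,"fingers":1}
    - {"linear":[0,0,0],"turn":0,"fingers":1}

```text
clock: 6.47
position: [583.6, 44.9, 238.0]
ee_rot: [0.78, 0.625, 0.017, 0.018]
force: [0.8, -0.6, 0.2]
grip_width: -0.1
```

```bash
python3 look.py 3
```

```text
6.4667 [583.55402769  44.92521091 237.9850704 ] [ 0.83059311 -0.5658316   0.21436299]
s pin 10 191.8254294142253
lid [597.5 171.8]
lever [470.8 138.2 117.4] 90 -169.2654158810801
t pin 7 192.97026888384568
lid [599.4 171.5]
lever [472.  139.  118.2] 84 -166.76021488795115
```

View pics/c3.png

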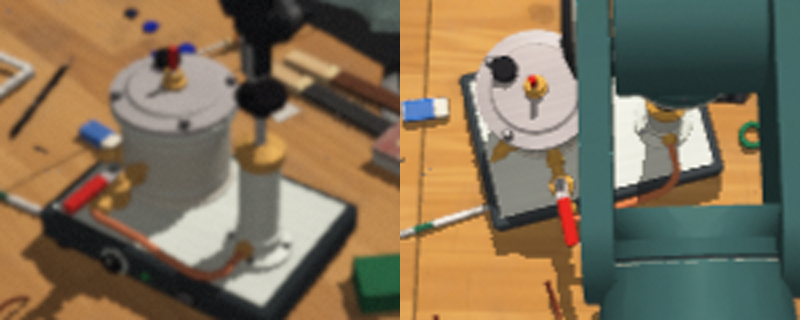

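Pin tip now reads ~192 (about full). One more stroke to be sure, then compare.

send_rows:
  targets:
    - {"linear":[0.001,0,-0.01],"turn":0,"fingers":1}
    - {"linear":[0,0,-0.01],"turn":0,"fingers":1}
    - {"linear":[0,0,-0.008],"turn":0,"fingers":1}
    - {"linear":[0,0,-0.008],"turn":0,"fingers":1}
    - {"linear":[0,0,-0.008],"turn":0,"fingers":1}
    - {"linear":[0,0,-0.006],"turn":0,"fingers":1}
    - {"linear":[0,0,-0.004],"turn":0,"fingers":1}
    - {"linear":[-0.0005,0,-0.003],"turn":0,"fingers":1}
    - {"linear":[-0.0005,0,-0.003],"turn":0,"fingers":1}

```text
clock: 7.32
position: [585.2, 44.9, 191.9]
ee_rot: [0.78, 0.625, 0.024, 0.024]
force: [-8.3, -2.1, 33.0]
grip_width: 0.2
```

send_rows:
  targets:
    - {"linear":[0,0,0.008],"turn":0,"fingers":1}
    - {"linear":[0,0,0.01],"turn":0,"fingers":1}
    - {"linear":[0,0,0.012],"turn":0,"fingers":1}
    - {"linear":[0,0,0.012],"turn":0,"fingers":1}
    - {"linear":[0,0,0.016],"turn":0,"fingers":1}
    - {"linear":[0,0,0.03],"turn":0,"fingers":1}
    - {"linear":[0,0,0.01],"turn":0,"fingers":1}

```text
clock: 7.9
position: [583.2, 44.8, 287.6]
ee_rot: [0.78, 0.625, 0.021, 0.021]
force: [0.3, 0.1, 1.4]
grip_width: -0.1
```

```bash
python3 look.py 4; python3 - <<'E'
from h import *
snap('wrist','w4')
a=cv2.imread('pics/s0.png') if 0 else cv2.imread('pics/scene0.png')
b=cv2.imread('pics/s4.png')
z=lambda i:cv2.resize(i[160:195,265:305],(400,350),interpolation=cv2.INTER_CUBIC)
cv2.imwrite('pics/z4.png',np.hstack([z(a),z(b)]))
E
```

```text
7.9 [583.17410931  44.81331286 287.58767793] [0.27943386 0.14238497 1.43804825]
s pin 8 191.57561187962068
lid [596.9 170.8]
lever [471.5 138.3 117.4] 90 -166.54832253080454
t pin 5 193.0036236121278
lid [599.7 172.2]
lever [472.5 139.1 118.1] 78 -168.13476190342524
```

View pics/z4.png

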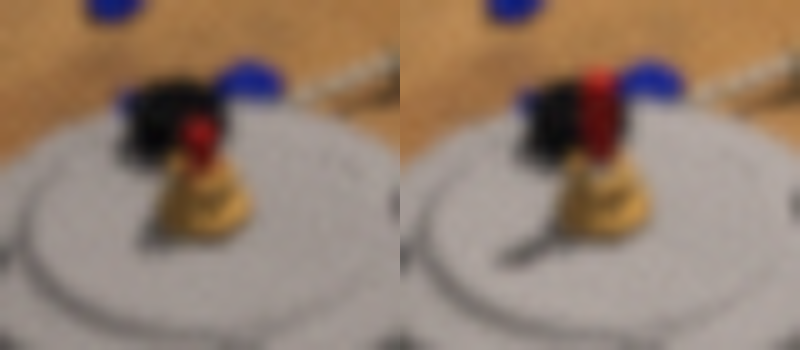

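View pics/w4.png

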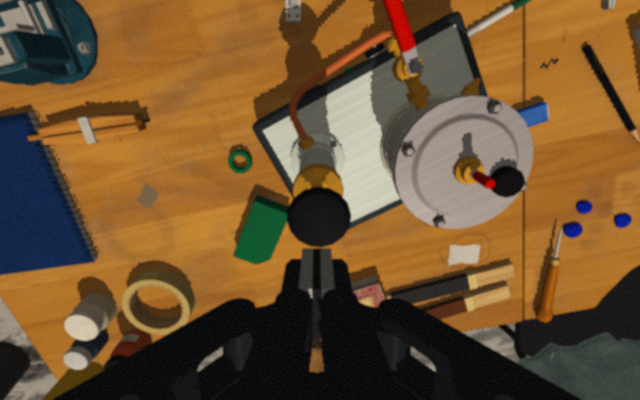

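```bash
python3 - <<'E'
from h import *
from scipy.spatial.transform import Rotation as Ro
E=np.array(r.camera_model('wrist')['extrinsics']);c=-E[:3,:3].T@E[:3,3];o=r.get_obs()
Rt=Ro.from_quat(o['ee_rot']);print('cam rel TCP world',c-o['position'],'tool',Rt.inv().apply(c-o['position']),'tool x',Rt.apply([1,0,0]),'z',Rt.apply([0,0,1]), o['joint_positions'])
yaw=np.radians(14.7);piv=np.array([510.5,147.8])
R=np.array([[np.cos(yaw),-np.sin(yaw)],[np.sin(yaw),np.cos(yaw)]])
for ph in [-15,0,15,30,45,60,75,85,90]:
    a=np.radians(180+14.7-ph);d=np.array([np.cos(a),np.sin(a)]);m=np.array([d[1],-d[0]])
    print(ph,'TCP',(piv+45*d-21*m).round(1),'m ang',np.degrees(np.arctan2(m[1],m[0])).round(1))
E
```

```text
cam rel TCP world [-82.736503    19.0344793  137.70402863] tool [   1.2444414   -76.96155965 -142.28636454] tool x [0.21785448 0.97596833 0.00502462] z [ 0.05636475 -0.00744166 -0.99838251] [ 0.03775053 -0.12509453  1.59864688 -0.00957191  1.61196273 -1.31394714]
-15 TCP [481.8 107.3] m ang 119.7
0 TCP [472.3 116.1] m ang 104.7
15 TCP [465.4 127. ] m ang 89.7
30 TCP [461.6 139.4] m ang 74.7
45 TCP [461.1 152.4] m ang 59.7
60 TCP [463.9 165. ] m ang 44.7
75 TCP [470.  176.5] m ang 29.7
85 TCP [475.6 183.1] m ang 19.7
90 TCP [478.8 186. ] m ang 14.7
```

```bash
python3 - <<'E'
from h import *
for t in('scene0','top0'):
    p,w=cloud(t)
    m=(p[...,0]-p[...,2]>50)&(w[...,2]>50)&(w[...,2]<135)&(abs(w[...,0]-480)<40)&(abs(w[...,1]-100)<60)
    print(t);q=w[m];q=q[np.argsort(q[:,1])]
    print(q[::4].round())
E
```

```text
scene0
[[512.  42.  67.]
 [510.  47.  68.]
 [504.  54.  72.]
 [502.  62.  75.]
 [497.  69.  79.]
 [496.  75.  82.]
 [498.  78.  82.]
 [494.  80.  82.]
 [491.  84.  82.]
 [491.  87.  86.]
 [487.  89.  86.]
 [488.  94.  86.]
 [485.  97.  88.]
 [487. 100.  88.]
 [483. 106.  90.]
 [485. 109.  90.]
 [482. 112.  92.]
 [483. 117.  92.]
 [480. 121.  90.]
 [480. 125.  90.]
 [482. 128.  90.]
 [450. 130. 115.]
 [457. 131. 116.]
 [463. 132. 115.]
 [455. 132. 117.]
 [483. 133.  93.]
 [463. 133. 117.]
 [472. 134. 115.]
 [462. 134. 121.]
 [490. 134.  91.]
 [490. 134.  84.]
 [476. 135.  92.]
 [482. 135.  92.]
 [460. 136. 120.]
 [509. 136.  94.]
 [483. 136.  97.]
 [458. 136. 118.]
 [492. 136.  91.]
 [480. 137. 117.]
 [484. 137.  99.]
 [450. 137. 114.]
 [513. 137.  96.]
 [483. 138. 114.]
 [507. 138.  87.]
 [482. 138.  93.]
 [454. 138. 120.]
 [479. 138.  92.]
 [482. 139.  96.]
 [506. 139.  94.]
 [476. 139. 117.]
 [500. 139.  97.]
 [502. 139.  83.]
 [511. 140.  84.]
 [468. 140. 119.]
 [474. 140. 118.]
 [503. 140.  91.]
 [510. 140. 106.]
 [503. 140.  85.]
 [466. 140. 119.]
 [501. 141.  89.]
 [508. 141. 1
[... 733 characters left out ...]
483. 113.  89.]
 [482. 118.  94.]
 [480. 121.  93.]
 [480. 124.  91.]
 [477. 127.  89.]
 [483. 129.  90.]
 [454. 130. 118.]
 [477. 132.  92.]
 [452. 133. 118.]
 [464. 133. 122.]
 [472. 133. 117.]
 [488. 135.  94.]
 [452. 135. 118.]
 [459. 135. 118.]
 [477. 136. 121.]
 [485. 136. 120.]
 [506. 137. 101.]
 [514. 138. 100.]
 [454. 138. 121.]
 [469. 138. 121.]
 [477. 138. 119.]
 [488. 139. 120.]
 [493. 139. 117.]
 [508. 140. 100.]
 [454. 141. 119.]
 [465. 141. 117.]
 [475. 141. 118.]
 [490. 141. 120.]
 [496. 142. 117.]
 [469. 143. 120.]
 [472. 144. 118.]
 [485. 144. 121.]
 [496. 144. 114.]
 [485. 146. 120.]
 [488. 147. 114.]
 [493. 149. 116.]
 [513. 156. 105.]
 [516. 156. 101.]
 [508. 159.  98.]]
```

send_rows:
  targets:
    - {"linear":[-0.026,0.012,0],"turn":0,"fingers":1}
    - {"linear":[-0.028,0.013,0],"turn":0,"fingers":1}
    - {"linear":[-0.028,0.013,0],"turn":0,"fingers":1}
    - {"linear":[-0.025,0.012,-0.01],"turn":0,"fingers":1}
    - {"linear":[0,0,-0.03],"turn":0,"fingers":1}
    - {"linear":[0,0,-0.03],"turn":0,"fingers":1}
    - {"linear":[0,0,-0.03],"turn":0,"fingers":1}
    - {"linear":[0,0,-0.02],"turn":0,"fingers":1}
    - {"linear":[0,0,0],"turn":0,"fingers":1}
    - {"linear":[0,0,0],"turn":0,"fingers":1}

```text
clock: 8.88
position: [465.6, 95.8, 141.6]
ee_rot: [0.78, 0.625, 0.012, 0.015]
force: [0.0, 0.5, 1.0]
grip_width: -0.1
```

send_rows:
  targets:
    - {"linear":[0,0,-0.015],"turn":0,"fingers":1}
    - {"linear":[0,0,-0.012],"turn":0,"fingers":1}
    - {"linear":[0,0,0],"turn":0,"fingers":1}
    - {"linear":[0,0,0],"turn":0,"fingers":1}

```text
clock: 9.22
position: [466.2, 95.7, 115.5]
ee_rot: [0.78, 0.625, 0.012, 0.016]
force: [-0.3, -0.4, 1.6]
grip_width: -0.2
```

```bash
python3 look.py 5
```

```text
9.2167 [466.21551912  95.74286231 115.52299774] [-0.26273972 -0.35055199  1.61266092]
s pin 14 191.56055298636906
lid [598.6 170.4]
lever [461.5 136.3 117.4] 49 -160.11924615932642
t pin 6 193.62345133313767
lid [599.5 171.1]
```

View pics/c5.png

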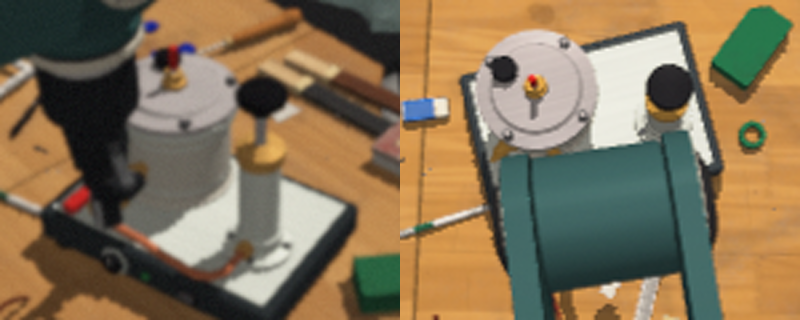

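Fingers stand beside the lever on its right; plunger is up and pin out. Down a bit more, then push.

send_rows:
  targets:
    - {"linear":[0,0,-0.008],"turn":0,"fingers":1}
    - {"linear":[0,0.008,0],"turn":0,"fingers":1}
    - {"linear":[0,0.008,0],"turn":0,"fingers":1}
    - {"linear":[0,0.008,0],"turn":0,"fingers":1}
    - {"linear":[-0.001,0.008,0],"turn":0,"fingers":1}
    - {"linear":[-0.001,0.008,0],"turn":0,"fingers":1}

```text
clock: 9.82
position: [465.2, 138.4, 109.5]
ee_rot: [0.781, 0.624, 0.013, 0.017]
force: [1.5, -2.7, -0.1]
grip_width: -0.1
```

send_rows:
  targets:
    - {"linear":[-0.001,0.007,-0.001],"turn":-7,"fingers":1}
    - {"linear":[-0.001,0.007,0],"turn":-7,"fingers":1}
    - {"linear":[0.001,0.007,0],"turn":-7,"fingers":1}
    - {"linear":[0.002,0.006,0],"turn":-7,"fingers":1}

```text
clock: 10.15
position: [465.9, 169.5, 109.7]
ee_rot: [0.91, 0.413, 0.009, 0.021]
force: [-0.2, -3.5, 0.6]
grip_width: -0.1
```

```bash
python3 look.py 6
```

```text
10.15 [465.93614279 169.5330662  109.65629741] [-0.22762229 -3.47315129  0.61374494]
s pin 9 191.35984963689847
lid [596.1 172. ]
lever [488.9 167.4 117.4] 43 -49.0197503921807
t pin 6 192.30506101844907
lid [599.4 171.3]
```

View pics/c6.png

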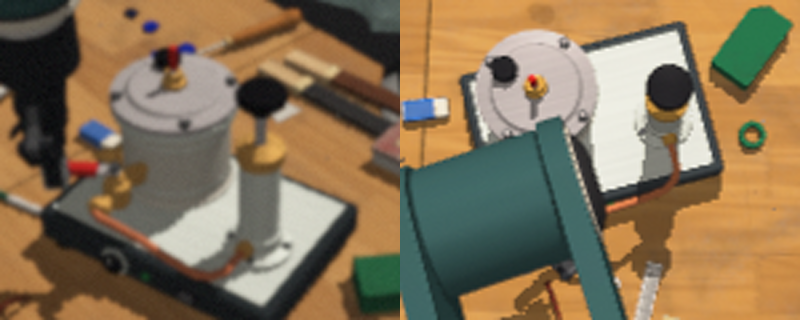

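send_rows:
  targets:
    - {"linear":[0.004,0.004,0],"turn":-6,"fingers":1}
    - {"linear":[0.004,0.003,0],"turn":-6,"fingers":1}

```text
clock: 10.42
position: [472.9, 177.8, 109.4]
ee_rot: [0.946, 0.322, 0.006, 0.021]
force: [-4.6, -0.3, 1.9]
grip_width: -0.4
```

send_rows:
  targets:
    - {"linear":[0.003,0.002,0],"turn":-3,"fingers":1}

```text
clock: 10.5
position: [475.6, 180.5, 109.4]
ee_rot: [0.954, 0.298, 0.005, 0.02]
force: [-4.0, 1.0, 2.4]
grip_width: 0.5
```

```bash
python3 look.py 7
```

```text
10.5 [475.56053675 180.53581377 109.4147551 ] [-4.01390456  1.02057342  2.42924493]
s pin 11 190.80607099881715
lid [598.1 172.1]
lever [496.4 173.7 117.9] 45 -69.0332810259297
t pin 6 192.5810430806979
lid [599.4 171. ]
```

View pics/c7.png

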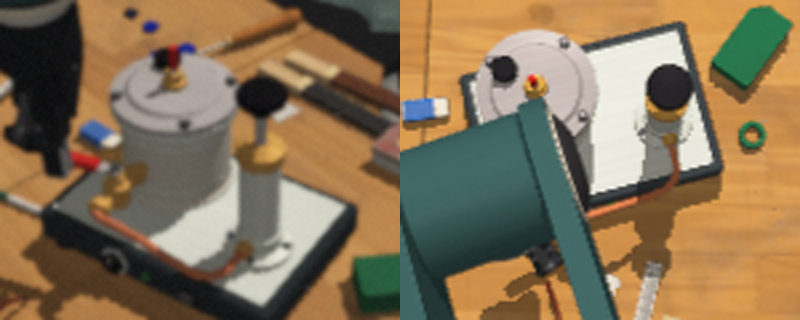

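send_rows:
  targets:
    - {"linear":[0.0025,0.001,0],"turn":0,"fingers":1}

```text
clock: 10.68
position: [477.9, 181.5, 109.4]
ee_rot: [0.953, 0.302, 0.005, 0.02]
force: [-3.6, 0.9, 2.0]
grip_width: 0.1
```

send_rows:
  targets:
    - {"linear":[0.0015,0.0005,0],"turn":0,"fingers":1}

```text
clock: 10.77
position: [479.3, 182.2, 109.4]
ee_rot: [0.952, 0.304, 0.005, 0.02]
force: [-3.7, 1.4, 2.0]
grip_width: 0.1
```

send_rows:
  targets:
    - {"linear":[0.0015,0.0005,0],"turn":0,"fingers":1}

```text
clock: 10.85
position: [480.7, 182.8, 109.4]
ee_rot: [0.952, 0.306, 0.005, 0.02]
force: [-3.8, 0.9, 1.1]
grip_width: 0.1
```

send_rows:
  targets:
    - {"linear":[0.001,0.0003,0],"turn":0,"fingers":1}

```text
clock: 10.93
position: [481.7, 183.1, 109.4]
ee_rot: [0.952, 0.307, 0.005, 0.02]
force: [-3.3, 1.4, 1.3]
grip_width: -0.0
```

send_rows:
  targets:
    - {"linear":[0.001,0.0003,0],"turn":0,"fingers":1}

```text
clock: 11.02
position: [482.7, 183.4, 109.4]
ee_rot: [0.951, 0.307, 0.005, 0.02]
force: [-3.0, 2.9, 1.7]
grip_width: 0.0
```

send_rows:
  targets:
    - {"linear":[0.001,0.0003,0],"turn":0,"fingers":1}

```text
clock: 11.1
position: [483.7, 183.7, 109.4]
ee_rot: [0.951, 0.308, 0.005, 0.02]
force: [-6.8, 1.4, 1.1]
grip_width: -0.3
```

```bash
python3 look.py 8
```

```text
11.1 [483.70282926 183.7411675  109.36389518] [-6.77384124  1.37878731  1.05148604]
s pin 9 192.23808564321186
lid [597.7 171.2]
lever [501.8 175.7 117.9] 42 -82.15897792804545
t pin 6 194.6069795390127
lid [600.1 171.8]
```

send_rows:
  targets:
    - {"linear":[0.0008,0.0002,0],"turn":0,"fingers":1}

```text
clock: 11.28
position: [484.0, 183.9, 109.2]
ee_rot: [0.951, 0.308, 0.004, 0.02]
force: [-9.4, 1.3, 4.2]
grip_width: 0.2
```

send_rows:
  targets:
    - {"linear":[0.0008,0.0002,0],"turn":0,"fingers":1}

```text
clock: 11.37
position: [484.2, 184.0, 109.1]
ee_rot: [0.951, 0.308, 0.003, 0.019]
force: [-13.3, -0.2, 5.7]
grip_width: 0.1
```

At the stop (13 N without movement). Back off away from the lever, then up.

send_rows:
  targets:
    - {"linear":[-0.008,-0.002,0],"turn":0,"fingers":1}
    - {"linear":[-0.015,-0.004,0],"turn":0,"fingers":1}
    - {"linear":[-0.015,-0.004,0.01],"turn":0,"fingers":1}
    - {"linear":[-0.01,0,0.03],"turn":0,"fingers":1}
    - {"linear":[0,0.02,0.03],"turn":0,"fingers":1}
    - {"linear":[0,0.03,0.03],"turn":0,"fingers":1}
    - {"linear":[0,0.035,0.01],"turn":0,"fingers":1}
    - {"linear":[0,0.035,0],"turn":0,"fingers":1}
    - {"linear":[0,0.035,0],"turn":0,"fingers":1}
    - {"linear":[0,0.02,0],"turn":0,"fingers":1}
    - {"linear":[0,0,0],"turn":0,"fingers":1}

```text
clock: 12.28
position: [432.4, 352.4, 225.7]
ee_rot: [0.951, 0.307, 0.008, 0.02]
force: [-0.1, -0.2, -1.0]
grip_width: 0.2
```

```bash
python3 look.py 9; python3 - <<'E'
from h import *
p,w=cloud('t9');x,y,z=w[...,0],w[...,1],w[...,2]
q=w[(np.hypot(x-586,y-44)<30)&(z>185)&(z<230)&(p.sum(-1)<200)];print('knob',cv2.minEnclosingCircle(q[:,:2].astype(np.float32)),np.median(q[:,2]))
E
```

```text
12.2833 [432.41820341 352.40523447 225.71161083] [-0.06096269 -0.20512932 -1.0492712 ]
s pin 7 192.5805151544538
lid [596.8 172.3]
lever [499.2 184.8 117.5] 67 -74.52239991960933
t pin 6 192.84762626219597
lid [599.4 170.9]
lever [500.5 185.9 118.2] 78 -74.58297415779685
knob ((587.8158569335938, 42.85630416870117), 21.67418670654297) 220.93045664434771
```

View pics/c9.png

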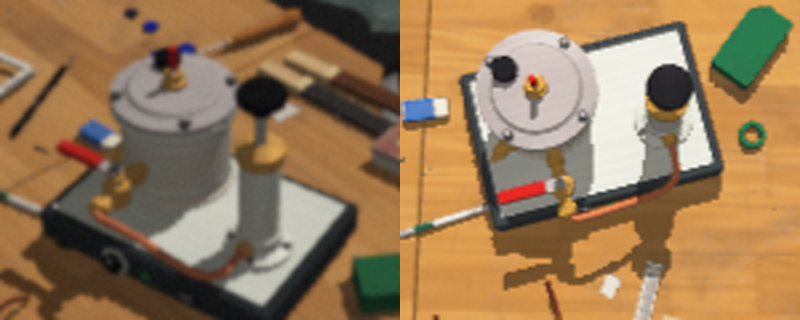

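View pics/t9.png

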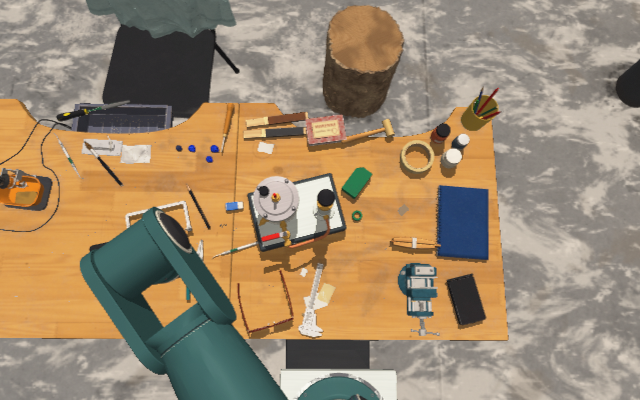

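```bash
python3 - <<'E'
from h import *
p,w=cloud('t9');x,y,z=w[...,0],w[...,1],w[...,2]
m=((z>33)&(z<52)&(abs(x-582)<170)&(abs(y-120)<170)&(p.min(-1)>0)).astype(np.uint8)
m2=((z>33)&(abs(x-582)<170)&(abs(y-120)<170)).astype(np.uint8)
# back edge of deck: white/dark
pts=[]
for t in range(0,60):
    Y=-30+t*2.2
    s=w[m.astype(bool)&(abs(y-Y)<2)]
    if len(s): pts.append((Y,s[:,0].max()))
pts=np.array([q for q in pts if 20>abs(q[0]-30)-30>-40 or 1]);
c=np.polyfit(pts[:,0],pts[:,1],1)
for _ in range(4):
    e=pts[:,1]-np.polyval(c,pts[:,0]);k=abs(e)<4;c=np.polyfit(pts[k,0],pts[k,1],1)
print('back edge yaw',-np.degrees(np.arctan(c[0])),k.sum(),len(pts))
pts=[]
for X in np.arange(490,680,2.5):
    s=w[m.astype(bool)&(abs(x-X)<2)]
    if len(s): pts.append((X,s[:,1].min()))
pts=np.array(pts);c=np.polyfit(pts[:,0],pts[:,1],1)
for _ in range(6):
    e=pts[:,1]-np.polyval(c,pts[:,0]);k=abs(e)<4;c=np.polyfit(pts[k,0],pts[k,1],1)
print('right edge yaw',np.degrees(np.arctan(c[0])),k.sum(),len(pts))
for t in('top0','t9'):
    p,w=cloud(t);z=w[...,2];q=w[(z>30)&(z<52)&(abs(w[...,0]-582)<160)&(abs(w[...,1]-120)<170)];print(t,cv2.minAreaRect(q[:,:2].astype(np.float32)))
E
```

```text
back edge yaw -43.92546639936932 5 56
right edge yaw 15.20338528765258 58 76
top0 ((591.28662109375, 89.31388854980469), (175.03176879882812, 317.2430725097656), 15.749637603759766)
t9 ((586.4877319335938, 106.3481674194336), (175.47731018066406, 281.3709411621094), 15.56219482421875)
```

```bash
python3 -c "
from station import r
print(r.job_done())"
```

```text
the job is handed in; nothing more can be done
None
```

The injector is pumped up and the air cock is shut. I handed the job in at about 12.4 s on the robot's clock.

- **Pumping:** I made four full strokes with the shut fingertips. Each went down to the stop at about 192 mm and all the way back up. The pin tip rose from about 180 mm to about 192 mm and did not change between strokes 3 and 4. A pale ring shows at its foot in the enlarged scene picture, though it is only a few pixels across.
- **Cock:** I pushed the lever round to the left until the force rose to 13 N with almost no further movement. It now measures 105.4° in the world frame. The injector's left direction is about 105°, so the lever is shut to within about 1°.
- **Last checks:** The plunger is up (knob top at about 221 mm). The injector's lid and knob are where they started to within 1–2 mm, which is the measurement noise. In the last overhead picture the wax block, wax ring, eraser, pick and clamp look unmoved, but I did not measure them. The arm is clear and touches nothing.
- **Disagreements and side effects:**
  - One fit to the back edge of the housing gave a nonsense angle, and I ignored it. The right edge gave 15.2° and the lid and knob 15.0°.
  - While pressing on the stop the tool tilted by up to about 4°. The first stroke also put about 19 N of sideways force on the knob, with no visible movement of the injector.

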